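Draw the bamboo stylus out of its tool box

ROBOT

A 7-joint arm with a two-finger parallel gripper is mounted at the origin on the work surface. World frame = base frame: x ahead of the robot, y to its left, z up, the work surface at z = 0. Lengths are in m, angles in rad, forces in N, time in s.
With the tool pointing down it reaches from about 0.425 to 0.925 m from the base axis. Payload 6.8 kg.
Tool frame: the origin (TCP) lies midway between the tips of the shut fingers; the grasp point (between the pads) lies 19 mm behind it; x points along the fingers, z is the direction in which the jaws open and shut, and the axes are right-handed (so a half turn about x gives the same grasp; the last joint's range is limited). The gripper opens to 88 mm and grips with 3 to 60 N. Pads are 20 mm wide; open, the fingers measure 115 mm over their backs; the gripper's body (75 mm by 178 mm) begins 61 mm behind the grasp point.
Start: joints at [-1.415, 0.477, 0.022, 1.555, -0.011, 1.109, -0.083], TCP at [0.176, 0.652, 0.223] pointing down, gripper open.
Joint ranges: [-2.96, 2.96], [-0.34, 2.1], [-1.41, 1.46], [0.24, 2.44], [-1.37, 4.51], [0.17, 1.92], [-2.96, 2.96]. Speed limits (rad/s): [2.39, 2.39, 3.14, 3.14, 3.14, 3.14, 3.14].

INTERFACE

Orientations are given as a unit quaternion [x, y, z, w].
In Python, from bench import * gives the robot as it stands. Calls block until the motion is done:
- movep(position, orientation): joint-space move of the TCP to a pose.
- move_l(position, attitude=None, vel=0.15, contact_N=None): straight line of the TCP; attitude=None keeps the orientation; vel is the mean speed in m/s. With contact_N (N) it stops when the force on the tool has changed by that much, and returns True; else False.
- movej(angles): joint-space move.
- gripper_open() and close(strength=None): open the fingers fully, or close them until they stop; strength is the grip in N (None keeps the last).
- dwell(seconds).
- solve_ik(position, orientation): joint angles nearest the present ones, or None.
- read_state(): the state.
- grab_frame(name): name is "side" or "top"; returns (picture, depth): 480x640x3 uint8, red, green, blue; 480x640 float32, m along the optical axis (not along the pixel's ray), 0 where there is no reading.
- camera_params(name): a dict with "fx", "fy", "cx", "cy" (pixels), "cam_to_world" (4x4, takes a point from camera to world coordinates). Camera axes: x right, y down, z forward; pixel columns grow to the right and rows downward; lengths in m; the calibration is good to about 2 mm. A picture is of the moment at which its call begins. camera_params takes no time and is no camera call.
A pose or a line that the arm cannot do raises Unreachable and nothing moves.
- job_done(): hands the job in, once; it reports no verdict.
The state is a dict: "time": time; "qpos": joint angles; "joint_vel": joint speeds; "tau": joint torques, N m; "position": TCP position; "tcp_rot": TCP orientation; "force": force on the tool from outside, world axes, zero at the start; "torque": the same for the moment, N m; "gripper_width": opening from 0.0 (shut) to 1.0 (fully open).
Only numpy, scipy, OpenCV 4.12 (cv2) and the standard library are available. Lean on these libraries where they do the work, as an engineer would, in place of code of your own. Each camera call takes 0.05 s, during which the arm holds its last target.

TASK

Pull the long bamboo stylus straight out of the spring-catch socket at one end of the wooden tool box, sliding it farther under the board at the other end, then tilt its knob end up and draw it diagonally out through the box's narrow mouth. Finish holding it still in the gripper, all of it at least 5 cm above the top of the box and clear of it; do not put it down or let go. Leave the other things on the bench where they are.

Things in the scene. Friction and masses are not known exactly. Their poses are not given: they have to be found in the camera images.
- toolbox: Open wooden tool box fixed to the bench, 300 x 112 mm, 64 mm tall. Origin on the bench, on its middle line; x along it from its hollow end (-165 mm) to its socket end (+135), z up. Floor top z = 6; walls' inner faces y = +-50. Fixed boards (z = 58 to 64) leave a mouth open from x = -50 to +75, 100 mm wide. Hollow under the -x board to x = -155; cross ledge at x = -75 to -60, top z = 27.
- socket (a point): Middle of the mouth of the socket hole (19 mm wide, 18.5 tall, 30 deep), in the face of a full-width block under the board at that end: box x = 88, y = 0, z = 32 mm. Two spring balls inside catch behind the stylus's knob: a straight pull of about 8 N along the box's -x frees it; the knob is out of the hole after 30 mm.
- stylus: Bamboo stylus, 200 mm long, 10 mm square rod, 17 mm ball knob at its +x end, about 30 g. Origin mid-length on its axis, x towards the knob. Starts level on the box's middle line, axis 32 mm above the bench, origin at box x = +15: knob in the socket, plain end under the other board, 70 mm short of the end wall. Being longer than the mouth, it comes out knob end first.
- stylus_knob (a point): knob end of the stylus, on the axis, 100 mm from the stylus's origin. It is clear of the board over the socket once drawn 50 to 65 mm towards the hollow end; then a tilt of about 18 degrees with the plain end kept low brings it out of the mouth, to be drawn out along the rod's length
- stylus_tip (a point): plain end of the stylus, on the axis, 100 mm from the stylus's origin along its -x
- owl: roughed-out hornbeam owl, 42 mm across, 57 mm tall, standing beside the box; origin under its centre; leave alone
- calipers: brass sliding calipers lying flat beside the box, 130 x 46 mm, up to 9 mm thick; origin under the middle of the beam, x along the beam; leave alone
- inro: black lacquered inro box, 26 x 56 x 94 mm, standing; origin under its centre; leave alone
- bowl: small bronze bowl, 90 mm wide, 38 mm tall; origin under its centre; leave alone
- blank: pale wooden carving blank, 45 x 35 x 30 mm; origin under its centre; leave alone
- brush: wooden hand brush, 150 mm long, lying flat; leave alone

How it is judged:
On the way, in this order (a step that is already met when the one before it is completed fails the run):
1. the knob is pulled out of the socket, the stylus still inside the box (x of stylus_knob in the frame of toolbox below 0.082 m and x of stylus_tip in the frame of toolbox below -0.09 m and z of each of stylus_knob, stylus_tip in the frame of toolbox below 0.055 m), for 0.1 s.
2. the knob end stands up out of the mouth while the plain end is still under its board (z of stylus_knob in the frame of toolbox above 0.073 m and z of stylus_tip in the frame of toolbox below 0.058 m and x of stylus_tip in the frame of toolbox below -0.05 m), for 0.1 s.
At the end, for the whole second after the job is handed in: The stylus is held in the fingers (over 0.5 N), both its ends higher than 100 mm above the bench (36 mm above the box's top), not touching the box, moving slower than 30 mm/s (height (world z) of each of stylus_knob, stylus_tip above 0.1 m and contact force between stylus and the fingers above 0.5 N and contact force between stylus and toolbox below 0.05 N and linear speed of stylus below 0.03 m/s); the arm keeps its last pose, push and grip.
It fails at once if another thing on the bench is moved more than 30 mm (distance of any of owl, calipers, inro, bowl, blank, brush from where it was at the start of the episode above 0.03 m).
It also fails if it takes over 38 s, if anything falls off the work surface, if the arm or the gripper's body presses on something with over 40 N, if the wrist force passes 120 N, or if a joint passes its speed limit or range.

## Working session

There is one attempt and no reset: what is moved stays moved. The work goes in short steps, each a Python script; the robot and the scene stay as the last script left them, time stands still between calls to the robot, and variables do not carry over. Pictures are saved under pics/ and viewed, and the job is handed in when it is done.

```bash
mkdir -p pics; ls; python3 - <<'E'
from bench import *
import cv2,numpy as np
for n in("top","side"):
    p,d=grab_frame(n); cv2.imwrite(f"pics/{n}0.png",p[:,:,::-1]); np.savez(f"pics/{n}0.npz",p=p,d=d)
    c=camera_params(n); print(n,c)
s=read_state(); print(s["time"],s["position"],s["tcp_rot"],s["force"],s["gripper_width"])
E
```

```text
pics
top {'fx': 536.8941633728451, 'fy': 536.8941633728451, 'cx': 325.0574365974267, 'cy': 236.69518987332063, 'cam_to_world': array([[ 0.02972687, -0.98820278,  0.15023839,  0.42025533],
       [-0.99869381, -0.03561276, -0.03663899,  0.01533647],
       [ 0.04155715, -0.14895299, -0.98797065,  1.08501309],
       [ 0.        ,  0.        ,  0.        ,  1.        ]])}
side {'fx': 504.21008867438826, 'fy': 504.21008867438826, 'cx': 313.38649647471635, 'cy': 233.15919665707358, 'cam_to_world': array([[ 0.88132135, -0.25752362,  0.39617454,  0.13972221],
       [-0.47236994, -0.45922964,  0.75231295, -0.7586965 ],
       [-0.01180326, -0.85017041, -0.5263753 ,  0.61113625],
       [ 0.        ,  0.        ,  0.        ,  1.        ]])}
0.1 [0.17588221 0.65113029 0.22178316] [-0.43030166  0.56183252  0.42952826  0.56097253] [-0.66858583  0.56929165  0.29644409] 0.9994375566106676
```

View pics/top0.png

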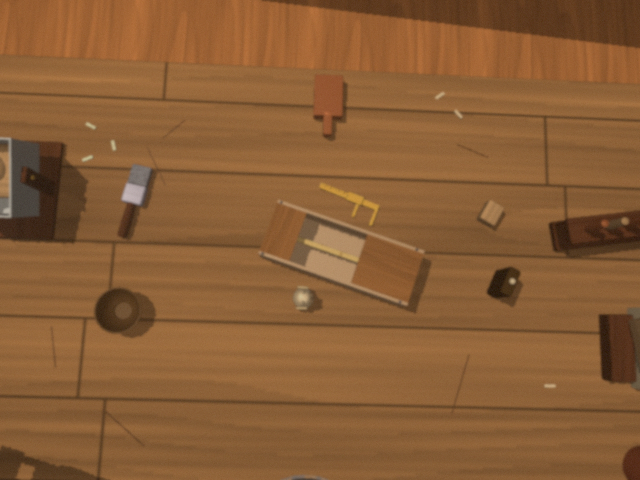

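View pics/side0.png

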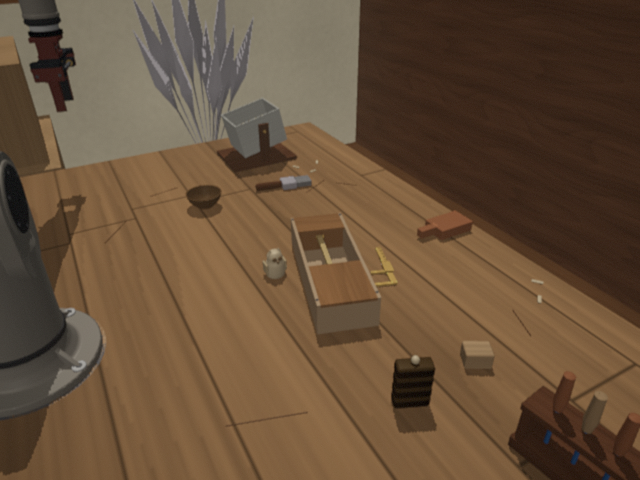

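```bash
python3 - <<'E'
import cv2,numpy as np
p=np.load("pics/top0.npz")['p'][180:330,240:440]
cv2.imwrite("pics/z0.png",cv2.resize(p,(800,600),interpolation=cv2.INTER_CUBIC)[:,:,::-1])
p=np.load("pics/side0.npz")['p'][200:340,250:420]
cv2.imwrite("pics/z1.png",cv2.resize(p,(728,600),interpolation=cv2.INTER_CUBIC)[:,:,::-1])
E
```

```text
(no output)
```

View pics/z0.png

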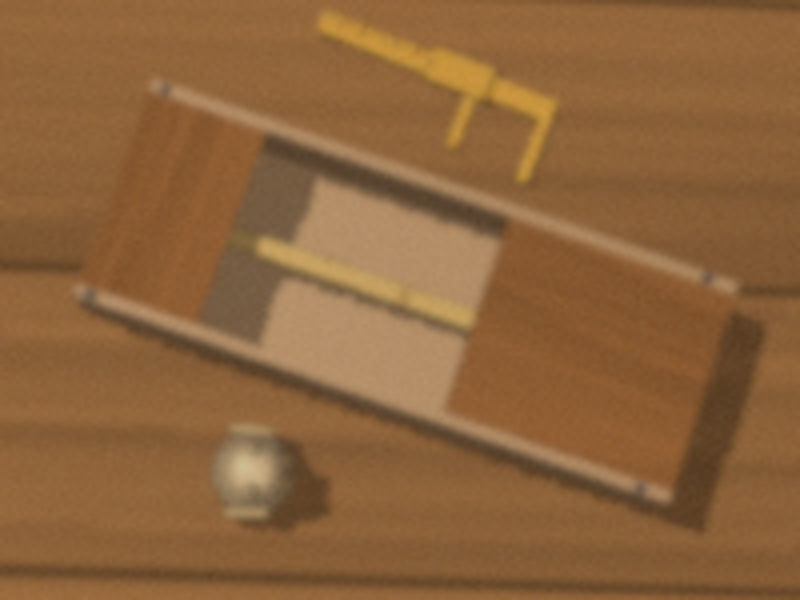

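View pics/z1.png

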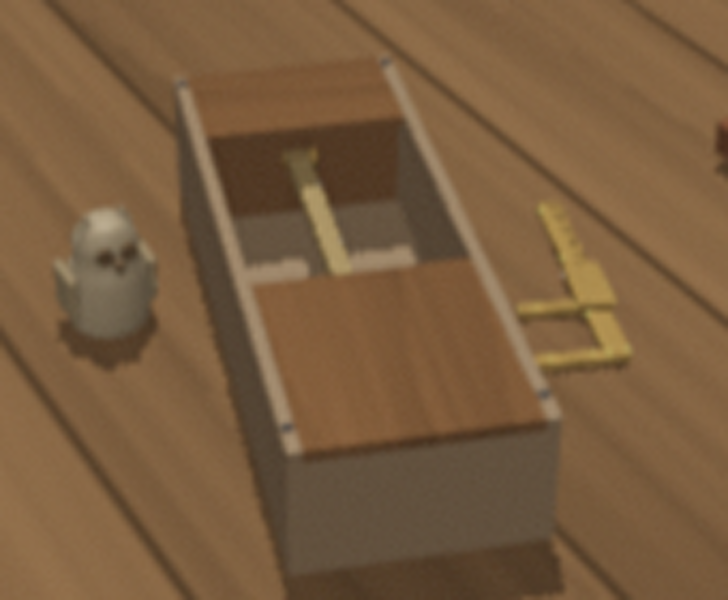

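```bash
cat > h.py <<'E'
import numpy as np,cv2
from bench import *
def ray(n,u,v,z):
    c=camera_params(n);T=c["cam_to_world"]
    d=T[:3,:3]@np.array([(u-c["cx"])/c["fx"],(v-c["cy"])/c["fy"],1]);o=T[:3,3]
    return o+d*(z-o[2])/d[2]
E
python3 - <<'E'
from h import *
d=np.load("pics/top0.npz")['d']
def fit(n,pts,off,s,zz):
    W=[];B=[]
    for (u,v),b in pts:
        W.append(ray(n,(u+.5)/s+off[0]-.5,(v+.5)/s+off[1]-.5,zz)[:2]);B.append(b)
    W=np.array(W);B=np.array(B)/1000.
    w0=W.mean(0);b0=B.mean(0);H=(B-b0).T@(W-w0)
    th=np.arctan2(H[0,1]-H[1,0],H[0,0]+H[1,1]);R=np.array([[np.cos(th),-np.sin(th)],[np.sin(th),np.cos(th)]])
    o=w0-R@b0
    print(n,o,np.degrees(th),th,"res mm",((W-(B@R.T+o))*1000).round(1).tolist())
    return o,R
# top: +x is image-left(world +y); far side (world +x) is box -y
fit("top",[((152,80),(135,-56)),((740,288),(-165,-56)),((672,500),(-165,56)),((75,290),(135,56))],(240,180),4,.064)
fit("top",[((265,138),(75,-50)),((204,318),(75,50)),((507,220),(-50,-50)),((447,406),(-50,50))],(240,180),4,.064)
s=728/170
fit("side",[((178,78),(135,56)),((388,58),(135,-56)),((288,455),(-165,56)),((558,418),(-165,-56))],(250,200),s,.064)
T=camera_params("top")
# stylus centreline
for u,v in [(265,246),(470,319)]:
    print("sty",ray("top",(u+.5)/4+239.5,(v+.5)/4+179.5,.037))
c=camera_params("top")
for u,v in [(330,265),(273,232),(390,270),(340,230)]:
    z=d[v,u];print((c["cam_to_world"]@np.array([(u-c["cx"])/c["fx"]*z,(v-c["cy"])/c["fy"]*z,z,1])).round(4))
print("owl",ray("top",252/4+240,470/4+180,.04))
for u,v in [(320,20),(555,105),(525,180),(455,145)]: print("cal",ray("top",u/4+240,v/4+180,.005))
E
```

```text
top [ 0.55201611 -0.04166488] 72.43965378488996 1.2643104675511019 res mm [[-1.3, 1.4], [-2.3, 0.1], [1.8, -1.3], [1.8, -0.2]]
top [ 0.55192893 -0.04187254] 72.90404446593536 1.272415613950923 res mm [[-3.5, 0.8], [3.7, -2.6], [-2.6, 2.1], [2.3, -0.3]]
side [ 0.55002216 -0.0426487 ] 72.2702930893574 1.2613545657905911 res mm [[1.5, -0.4], [-2.0, -0.8], [1.1, -0.3], [-0.7, 1.6]]
sty [0.56943883 0.01401312 0.037     ]
sty [ 0.5367771 -0.0880015  0.037    ]
[ 0.5271 -0.0365  0.0041  1.    ]
[0.5813 0.0778 0.0623 1.    ]
[ 0.5153 -0.1487  0.0658  1.    ]
[ 0.5995 -0.0549  0.0046  1.    ]
owl [0.45877344 0.01570764 0.04      ]
cal [ 0.69203612 -0.01105621  0.005     ]
cal [ 0.65195351 -0.13358791  0.005     ]
cal [ 0.6121424  -0.11872254  0.005     ]
cal [ 0.62903211 -0.08235816  0.005     ]
```

```bash
cat >> h.py <<'E'
from scipy.spatial.transform import Rotation as Ro
O=np.array([0.5512,-0.0420,0]);TH=np.radians(72.4)
RB=Ro.from_euler('z',TH).as_matrix()
def pose(xb,yb,zb,pitch=0,yaw=0,flip=0):
    """box-frame TCP pos (m); pitch deg knob up; yaw deg about z; tool down, jaws along box y"""
    z=np.array([0,-1. if flip else 1.,0]);x=np.array([0,0,-1.]);R=np.column_stack([x,np.cross(z,x),z])
    Rb=Ro.from_euler('y',-pitch,degrees=True).as_matrix()@Ro.from_euler('z',yaw,degrees=True).as_matrix()@R
    return O+RB@np.array([xb,yb,zb]), Ro.from_matrix(RB@Rb).as_quat()
def box(p): return RB.T@(np.array(p)-O)
E
python3 - <<'E'
from h import *
print(read_state()["time"])
for flip in (0,1):
  for yaw in(45,-45):
    print(flip,yaw)
    for a in [(.026,0,.16,0,yaw,flip),(.026,0,.016,0,yaw,flip),(.048,0,.016,0,0,flip),(-.009,0,.016,0,0,flip),(-.014,0,.045,19,0,flip),(.085,0,.08,19,0,flip),(.085,0,.22,19,0,flip)]:
        q=solve_ik(*pose(*a)); print(None if q is None else np.round(q,2))
print(read_state()["time"])
E
```

```text
0.1
0 45
[-0.94  0.73  1.28  1.95 -0.8   1.1  -1.98]
[-0.88  1.09  1.26  2.03 -1.24  1.1  -1.68]
[-0.1   0.58 -0.02  1.96  0.02  0.6   2.7 ]
[-0.06  0.56  0.05  2.   -0.05  0.58  2.86]
[-0.55  0.85  1.05  2.07 -1.27  1.13 -2.2 ]
[-0.82  0.96  1.26  2.04 -1.36  1.29 -2.35]
[-0.89  0.61  1.28  1.93 -0.99  1.25 -2.65]
0 -45
[-0.46  0.39  0.49  1.92 -0.23  0.89  2.19]
[-0.23  0.58  0.19  1.99 -0.19  0.59  2.14]
[-0.1   0.58 -0.02  1.96  0.02  0.6   2.7 ]
[-0.06  0.56  0.05  2.   -0.05  0.58  2.86]
[-0.55  0.85  1.05  2.07 -1.27  1.13 -2.2 ]
[-0.82  0.96  1.26  2.04 -1.36  1.29 -2.35]
[-0.89  0.61  1.28  1.93 -0.99  1.25 -2.65]
1 45
[-0.61  0.42  0.68  1.93 -0.34  0.9   0.72]
[-0.39  0.61  0.4   2.   -0.4   0.61  0.76]
[-0.48  0.63  0.48  1.99 -0.48  0.63  0.01]
[-0.39  0.61  0.48  2.03 -0.48  0.61  0.11]
[-0.24  0.6   0.55  2.05 -0.96  0.8   0.7 ]
[-0.42  0.54  0.55  2.02 -0.91  0.79  0.45]
[-0.63  0.37  0.8   1.92 -0.71  1.02  0.23]
1 -45
[-0.76  0.5   0.9   1.94 -0.48  0.94 -0.71]
[-0.48  0.64  0.53  2.01 -0.53  0.64 -0.69]
[-0.48  0.63  0.48  1.99 -0.48  0.63  0.01]
[-0.39  0.61  0.48  2.03 -0.48  0.61  0.11]
[-0.24  0.6   0.55  2.05 -0.96  0.8   0.7 ]
[-0.42  0.54  0.55  2.02 -0.91  0.79  0.45]
[-0.63  0.37  0.8   1.92 -0.71  1.02  0.23]
0.1
```

```bash
python3 - <<'E'
from h import *
movep(*pose(.018,0,.13,0,45,1))
s=read_state();print(s["time"],box(s["position"]),s["force"],s["qpos"])
for n in("top","side"):
    p,d=grab_frame(n); np.savez(f"pics/{n}1.npz",p=p,d=d)
    cv2.imwrite(f"pics/{n}1.png",cv2.resize(p[160:340,220:460],(800,600),interpolation=cv2.INTER_CUBIC)[:,:,::-1])
E
```

```text
2.8583 [0.01916503 0.0001394  0.12994822] [-0.60610978 -0.47763817  0.54795293] [-0.58379204  0.46639586  0.66985786  1.95972352 -0.38355708  0.84359467
  0.77411598]
```

View pics/top1.png

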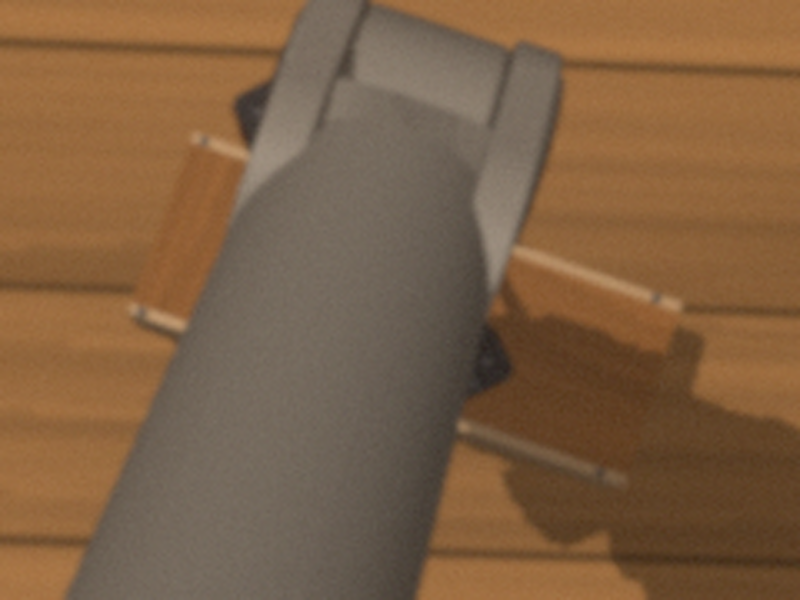

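View pics/side1.png

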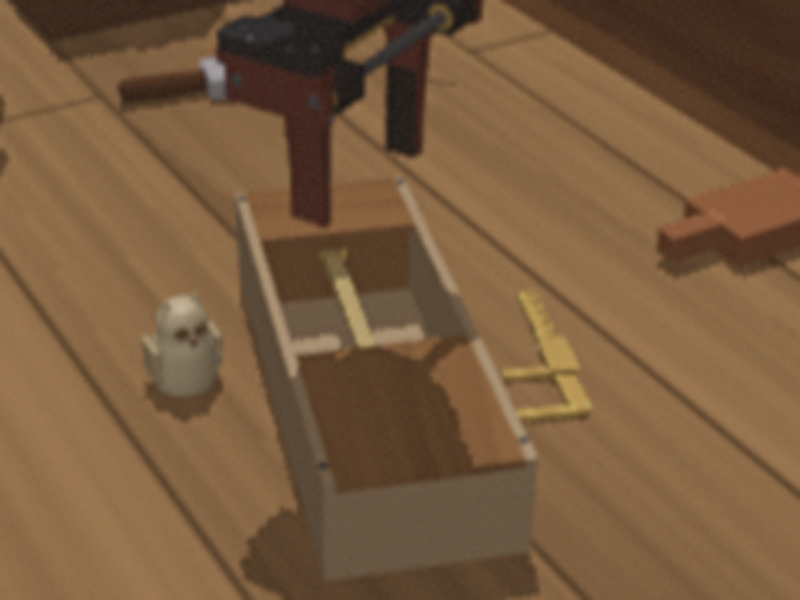

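```bash
python3 - <<'E'
from h import *
movep(*pose(.016,0,.09,0,48,1))
print(move_l(pose(.016,0,.017)[0],vel=.06,contact_N=5))
s=read_state();print(s["time"],box(s["position"]),s["force"])
p,d=grab_frame("side")
cv2.imwrite(f"pics/side2.png",cv2.resize(p[160:340,220:460],(800,600),interpolation=cv2.INTER_CUBIC)[:,:,::-1])
E
```

```text
False
4.6083 [ 0.01609517 -0.00027832  0.01734094] [-1.01694481 -0.73569019 -0.68061103]
```

View pics/side2.png

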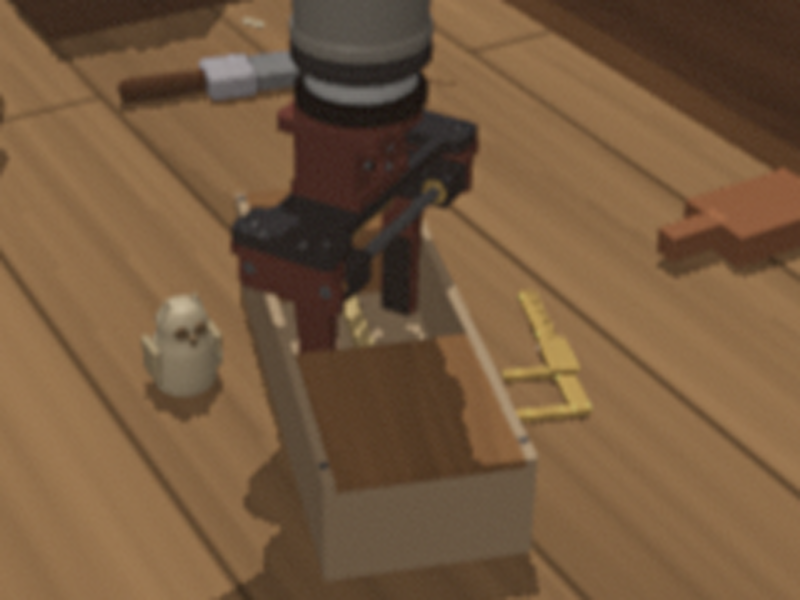

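```bash
python3 - <<'E'
from h import *
def st(t):
    s=read_state();print(t,round(s["time"],2),box(s["position"]).round(4),(RB.T@s["force"]).round(1),s["torque"].round(2),round(s["gripper_width"]*88,1))
close(3);st("closed")
for y in (32,16,0):
    P,Q=pose(.016,0,.017,0,y,1); move_l(P,Q,vel=.03); st(y)
p,d=grab_frame("side")
cv2.imwrite(f"pics/side3.png",cv2.resize(p[160:340,220:460],(800,600),interpolation=cv2.INTER_CUBIC)[:,:,::-1])
E
```

```text
closed 5.53 [ 0.0162 -0.0004  0.0171] [ 0.4 -1.4  0.4] [ 0.03 -0.2  -0.12] 34.4
32 5.96 [ 0.0163 -0.0003  0.0171] [ 1.4 -0.8  0.6] [ 0.1  -0.26 -0.05] 22.4
16 6.39 [ 0.0161 -0.      0.017 ] [ 1.2 -1.2  0.2] [ 0.12 -0.14 -0.  ] 14.9
0 6.83 [0.0159 0.0002 0.017 ] [ 0.7 -0.2  1.8] [0.03 0.01 0.04] 10.0
```

View pics/side3.png

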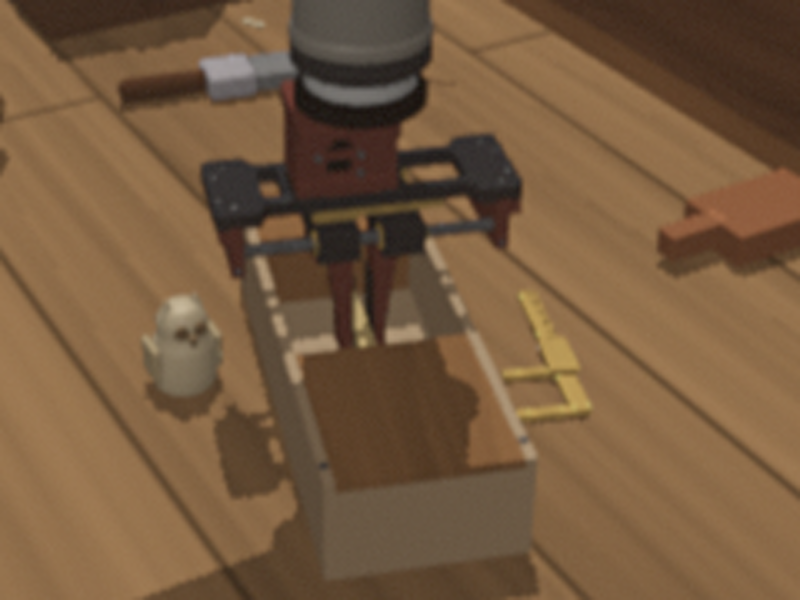

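```bash
python3 - <<'E'
from h import *
def st(t):
    s=read_state();print(t,round(s["time"],2),box(s["position"]).round(4),(RB.T@s["force"]).round(1),s["torque"].round(2),round(s["gripper_width"]*88,1))
for x in (.032,.049):
    print(move_l(pose(x,0,.017)[0],vel=.05,contact_N=15)); st(x)
close(40); dwell(.2); st("grip")
for x in (.043,.035,.02,-.009):
    move_l(pose(x,0,.017)[0],vel=.06); st(x)
p,d=grab_frame("side")
cv2.imwrite(f"pics/side4.png",cv2.resize(p[160:340,220:460],(800,600),interpolation=cv2.INTER_CUBIC)[:,:,::-1])
E
```

```text
False
0.032 7.34 [0.0327 0.0003 0.0168] [-0.8  1.  -0.7] [-0.17  0.23  0.04] 9.8
False
0.049 7.83 [0.0498 0.0002 0.0169] [-1.   0.7 -0.5] [-0.1   0.28  0.02] 10.4
grip 8.25 [0.0494 0.0001 0.017 ] [ 0.8  1.5 -0.5] [0.16 0.4  0.07] 9.9
0.043 8.5 [ 0.0419 -0.0001  0.0171] [-0.6  1.5  0.6] [-0.08  0.46  0.11] 9.5
0.035 8.78 [ 0.0327 -0.      0.0171] [-4.1  1.2  1.8] [-0.93  0.63  0.05] 9.4
0.02 9.18 [ 0.0199 -0.0004  0.0171] [0.3 0.1 0.4] [-0.07  0.08 -0.  ] 9.5
-0.009 9.82 [-0.0091 -0.      0.017 ] [ 0.6 -0.7  0.1] [-0.03  0.06 -0.01] 9.5
```

View pics/side4.png

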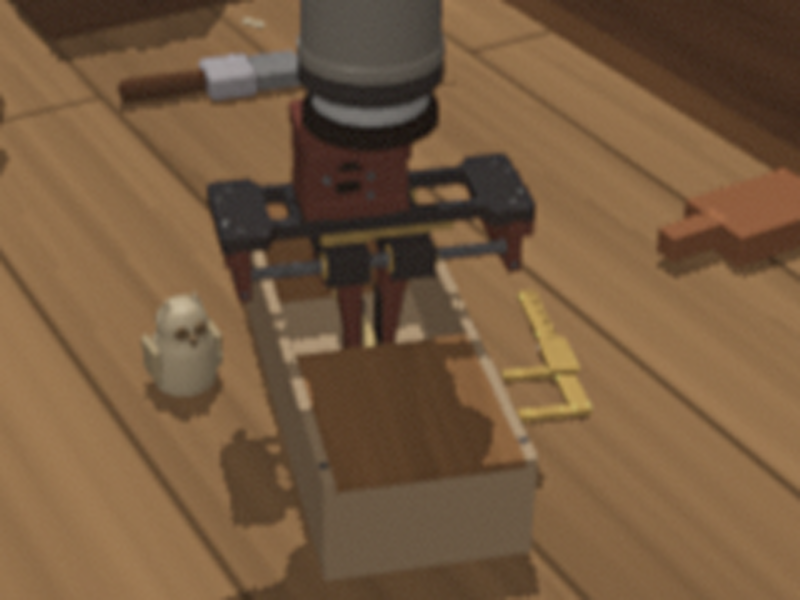

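```bash
python3 - <<'E'
from h import *
p,d=grab_frame("side")
a=cv2.resize(p[215:275,290:370],(800,600),interpolation=cv2.INTER_CUBIC)
cv2.imwrite(f"pics/side5.png",a[:,:,::-1])
p,d=grab_frame("top")
cv2.imwrite(f"pics/top5.png",cv2.resize(p[180:330,240:440],(800,600),interpolation=cv2.INTER_CUBIC)[:,:,::-1])
E
```

```text
(no output)
```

View pics/side5.png

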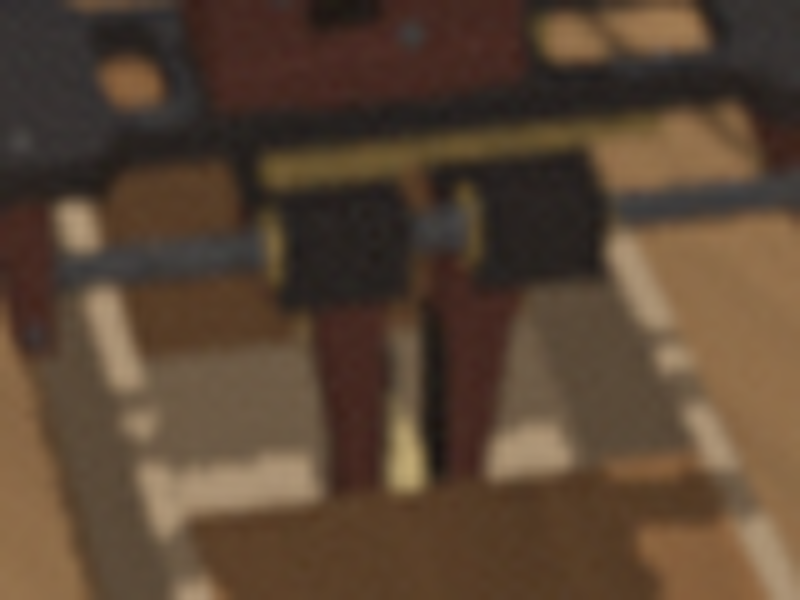

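View pics/top5.png

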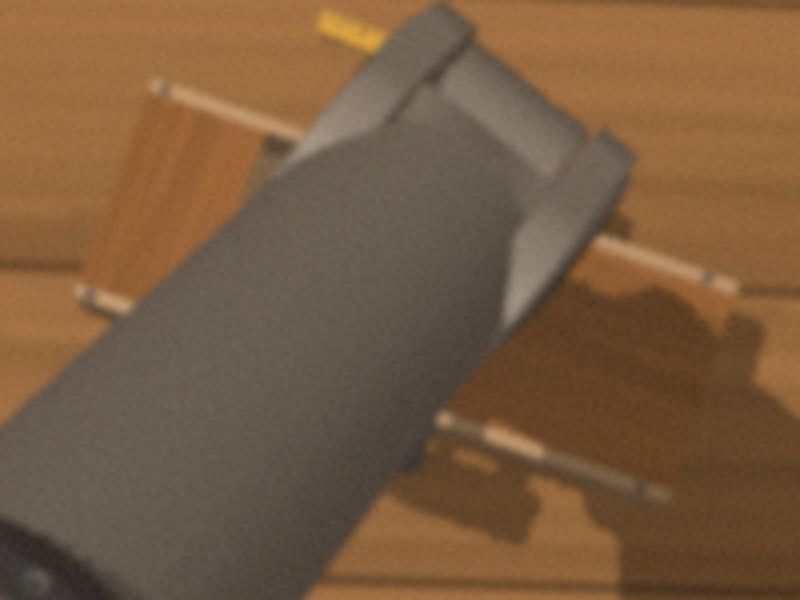

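```bash
python3 - <<'E'
from h import *
def st(t):
    s=read_state();print(t,round(s["time"],2),box(s["position"]).round(4),(RB.T@s["force"]).round(1),(RB.T@s["torque"]).round(2))
st(0)
move_l(pose(-.009,0.005,.018)[0],vel=.04); st("y+")
move_l(pose(-.009,-.005,.018)[0],vel=.04); st("y-")
move_l(pose(-.009,0,.018)[0],vel=.04);st("0")
E
```

```text
0 9.97 [-0.0085 -0.      0.017 ] [0.8 0.4 0.1] [0.09 0.08 0.04]
y+ 10.24 [-0.0088  0.0054  0.018 ] [-0.5 -0.4  0.1] [ 0.07  0.01 -0.03]
y- 10.64 [-0.0091 -0.0054  0.018 ] [-0.3  0.1 -0.6] [ 0.04  0.12 -0.02]
0 10.92 [-0.009   0.0006  0.0179] [-0.5 -0.9 -0.4] [ 0.06  0.05 -0.06]
```

```bash
cat >> h.py <<'E'
L=.1344;H=.015
def rod(xt,zt,th):
    c,s=np.cos(np.radians(th)),np.sin(np.radians(th))
    return pose(xt+L*c+H*s,0,zt+L*s-H*c,th,0,1)
E
python3 - <<'E'
from h import *
def st(t):
    s=read_state();print(t,round(s["time"],2),box(s["position"]).round(4),(RB.T@s["force"]).round(1),(RB.T@s["torque"]).round(2))
move_l(*rod(-.146,.033,0),vel=.04,contact_N=5); st("x")
for k in range(1,6):
    th=19*k/5; P,Q=rod(-.146+.003*k/5,.033-.017*k/5,th)
    r=move_l(P,Q,vel=.04,contact_N=6); st((th,r))
    if r: break
for n in("side","top"):
    p,d=grab_frame(n)
    cv2.imwrite(f"pics/{n}6.png",cv2.resize(p[180:330,240:440],(800,600),interpolation=cv2.INTER_CUBIC)[:,:,::-1])
E
```

```text
x 11.17 [-0.0119 -0.0001  0.0181] [ 0.2 -0.7 -0.2] [0.06 0.15 0.06]
(3.8, False) 11.46 [-0.0112 -0.0003  0.0238] [-0.7  0.2 -1.1] [ 0.07  0.08 -0.05]
(7.6, False) 11.75 [-0.01   -0.0001  0.029 ] [ 0.9 -0.1  0.1] [0.06 0.16 0.04]
(11.4, False) 12.04 [-0.0097  0.      0.0344] [-0.1  0.6 -0.7] [0.09 0.26 0.  ]
(15.2, False) 12.33 [-0.0101  0.      0.0398] [0.2 0.1 0.6] [0.08 0.27 0.02]
(19.0, False) 12.62 [-0.0112  0.      0.0452] [-0.5 -0.1  0. ] [-0.05  0.43 -0.  ]
```

View pics/side6.png

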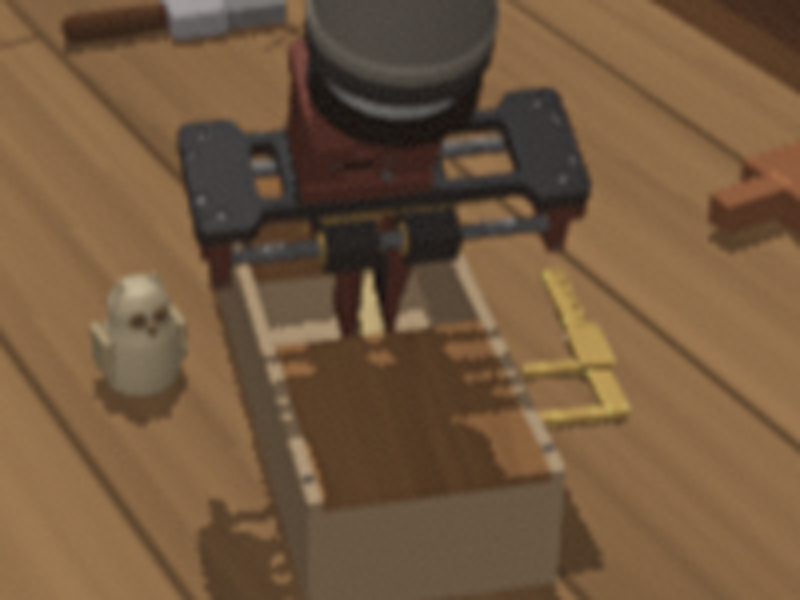

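View pics/top6.png

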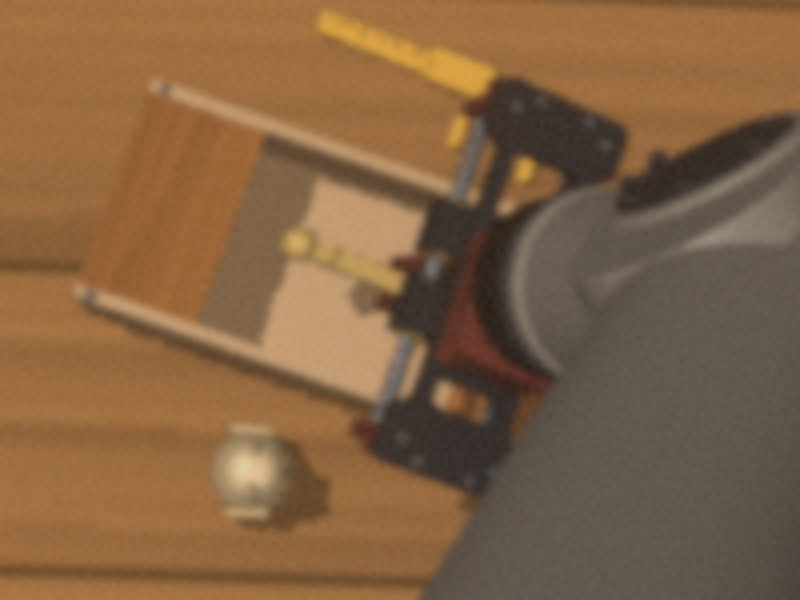

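```bash
python3 - <<'E'
from h import *
p,d=grab_frame("top")
u,v=297/4+240,243/4+180
for z in (.06,.08): print(z,box(ray("top",u,v,z)))
c=camera_params("top")
for dv in(-1,0,1):
    zz=d[int(v)+dv,int(u)-1:int(u)+2];print(zz)
zz=np.median(d[int(v)-1:int(v)+2,int(u)-1:int(u)+2])
print(box((c["cam_to_world"]@np.array([(u-c["cx"])/c["fx"]*zz,(v-c["cy"])/c["fy"]*zz,zz,1]))[:3]))
E
```

```text
0.06 [ 0.04298658 -0.00343338  0.06      ]
0.08 [ 0.04244166 -0.00059272  0.08      ]
[1.0109501 1.0050666 1.0090159]
[1.0121769 1.0072836 1.008359 ]
[1.0086739 1.009316  1.0073602]
[0.04226471 0.00032969 0.08649439]
```

```bash
python3 - <<'E'
from h import *
def st(t):
    s=read_state();print(t,round(s["time"],2),box(s["position"]).round(4),(RB.T@s["force"]).round(1),(RB.T@s["torque"]).round(2))
c,s_=np.cos(np.radians(19)),np.sin(np.radians(19))
ok=True
for dd in (.03,.06,.09,.115):
    r=move_l(rod(-.143+dd*c,.016+dd*s_,19)[0],vel=.06,contact_N=6); st((dd,r))
    if r: ok=False;break
if ok:
    x,z=-.143+.115*c,.016+.115*s_
    r=move_l(rod(x,z+.03,19)[0],vel=.06,contact_N=6); st(r)
    if not r:
        r=move_l(rod(x,z+.11,19)[0],vel=.1); st(r); dwell(.5)
for n in("side","top"):
    p,d=grab_frame(n)
    cv2.imwrite(f"pics/{n}7.png",p[:,:,::-1])
E
```

```text
(0.03, False) 13.43 [0.0174 0.     0.0554] [-0.5  0.3 -0.6] [0.03 0.4  0.03]
(0.06, False) 14.07 [0.0458 0.0001 0.0651] [ 0.4 -0.6  0.3] [0.08 0.43 0.  ]
(0.09, False) 14.72 [0.0741 0.0001 0.0749] [-0.2 -0.2  0.1] [0.02 0.43 0.04]
(0.115, False) 15.29 [0.098  0.0001 0.0831] [-0.2 -0.6 -0.3] [0.03 0.38 0.01]
False 15.94 [9.780e-02 1.000e-04 1.132e-01] [-0.3  1.3  1.2] [0.06 0.42 0.03]
False 16.89 [0.0977 0.0005 0.1924] [-1.  -0.2  0.1] [0.03 0.47 0.04]
```

View pics/side7.png

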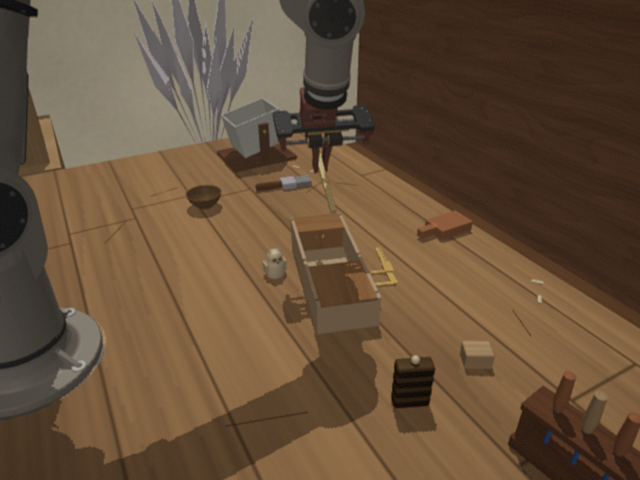

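View pics/top7.png

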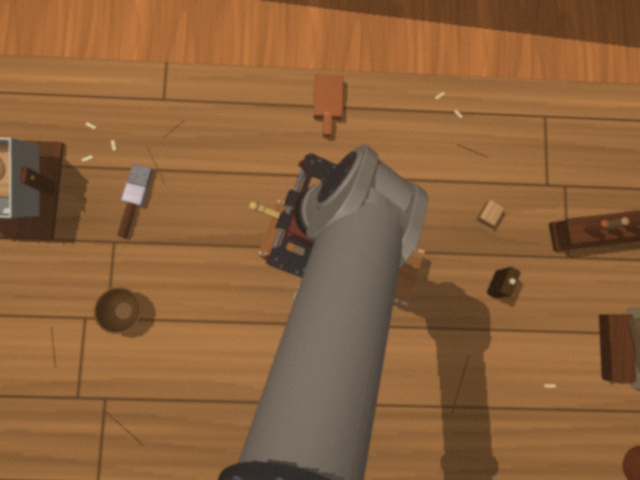

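```bash
python3 - <<'E'
from h import *
c=camera_params("side");T=c["cam_to_world"]
u,v=333,211
d=RB.T@(T[:3,:3]@np.array([(u-c["cx"])/c["fx"],(v-c["cy"])/c["fy"],1]));o=box(T[:3,3])
print("tip by y=0 plane",o-d*o[1]/d[1])
p,dep=grab_frame("side")
z=dep[208:212,330:336];print(z)
z=np.min(z[z>0]);print("depth",box((T@np.array([(u-c["cx"])/c["fx"]*z,(v-2-c["cy"])/c["fy"]*z,z,1]))[:3]))
dwell(.3);s=read_state();print(s["time"],np.abs(s["joint_vel"]).max(),s["gripper_width"]*88)
E
```

```text
tip by y=0 plane [-0.03270764  0.          0.16619137]
[[0.9147666  0.90898407 0.9090191  0.9121761  0.9097462  0.9087324 ]
 [0.9120998  0.9088544  0.90819    0.9065745  0.9113646  0.91028666]
 [0.91176873 0.9073757  0.9077898  0.9111702  0.9080599  0.909037  ]
 [0.9145083  0.9073574  0.9085974  0.90978146 0.9105311  0.90934956]]
depth [-3.29486648e-02  9.11814117e-05  1.70451683e-01]
17.8417 0.001327836557799163 9.33002259153174
```

Both checks put the plain end at z ≈ 0.166 m, at rest and gripped (expected 0.163).

```bash
python3 - <<'E'
from bench import *
job_done()
print(read_state()["time"])
E
```

```text
the job is handed in; nothing more can be done
the job is handed in; nothing more can be done
```

I pulled the stylus out of the socket and drew it out through the mouth. It is now held still in the gripper above the box, and I handed the job in at about 18 s of the 38 s allowed. `job_done` reports no verdict.

**What I did:**
- **Entry:** the open fingers are wider than the mouth, so I lowered the gripper turned 48° to the box. I closed it lightly (3 N), then turned it square to the rod.
- **Pull:** I slid the grip towards the knob, gripped at 40 N and pulled about 58 mm along the box's -x, then 3 mm more.
- **Exit:** I tilted the knob end up 19°, drew the stylus 115 mm along its length, and raised it 110 mm.

**Last checks:**
- **Height:** the side camera put the plain end, which is the lower one, at z ≈ 0.166 m by ray and 0.170 m by depth. I expected 0.163 m. That is about 10 cm above the box top.
- **Hold:** the fingers still had the rod between them (9.3 mm opening), and the joints were at rest.
- **Other objects:** they look unmoved in the last side picture; the top view was partly blocked by the arm.
- **Contact during the draw:** no contact stop tripped.

**What did not fully agree:**
- **Socket release:** the force samples taken during the pull peaked at about 4 N, not the 8 N quoted. The pictures at that point did not show clearly whether the knob was free, so I moved the grip 5 mm to each side and felt no resistance.
- **Knob position:** when tilted, the knob showed at box x ≈ 42 mm against the 38 mm I expected. The stylus may have shifted a few millimetres in the grip.

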